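# Seat the bottle in the bench mixer and hold its dial on the third step

## Task

Stand the small bottle upright in the bench mixer's sprung cup, press it down until the cup goes all the way down and latches, and let go of the bottle. Then turn the mixer's spring-return dial clockwise past its first two clicks to the third (the three-dot mark, not on to the stop beyond it) and keep holding it there against its spring: finish while still holding the dial, with the bottle still standing in the latched cup. Do not knock the syringe, the jar cap or the timer about.

Things in the scene. Friction and masses are not known exactly. Their poses are not given: they have to be found in the camera images.
- mixer: bench mixer, fixed to the table: a low grey box with an aluminium deck, 130 (x) x 220 (y) x 50 mm high. Origin: centre of its underside, x away from the front, y to its left, z up (yaw differs from start to start by up to 0.35 rad either way; it may stand left or right of the robot). On the deck: a round cup at x 0, y +60 mm and a dial at x -12, y -60 mm (in its frame).
- cup_seat (a point): centre of the cup's inner floor, where the bottle's base must stand; moves with the cup. The rubber cup is round: inside 32 mm across at its floor, widening at the rim to 42 mm, rim 14 mm above the floor; outside 52 mm across at the rim. Raised, the floor is 66 mm above the table (rim 80 mm); latched, 54 mm (rim 68 mm).
- cup (a joint): downward travel of the sprung cup in m: 0 raised (start), 0.012 fully down. The spring pushes up with about 6 N at first and up to about 9 N at 0.003, fading to nothing at 0.0085; beyond that an over-centre catch pulls the cup down to 0.012 and keeps it there with about 7 N. Released earlier, it springs back up.
- dial_grip (a point): point on the dial's vertical axis, inside its grip bar and 5 mm below the bar's top (95 mm above the table). x points along the bar to its pointer end (white line on top), z up; turns with the dial. The bar is 50 mm long (x, centred on the axis), 13 mm thick (y) and 40 mm high, standing on a flat skirt of 60 mm diameter whose top is 61 mm above the table.
- dial (a joint): turn of the dial in rad, clockwise seen from above, 0 at rest (start; pointer 0.6 rad to the left of the mixer's x axis), hard stop at 1.5. Clicks (detents) at 0.4 (one dot on the deck), 0.8 (two dots) and 1.2 (three dots). A return spring of about 0.09 N m at 0, 0.16 N m at 1.2 always turns it back to 0 when let go; the clicks, about 0.05 N m, are felt but do not hold it.
- bottle: small amber bottle with a black cap, standing on the table: body round, 28 mm across and 52 mm high with the shoulder, cap 21 mm across, 72 mm high in all; 60 g or so. Origin: centre of its base, z up.
- syringe: plastic syringe lying on the table, 30 x 114 x 22 mm, bystander. Origin: under its centre.
- jar_cap: round steel jar cap, 43 mm across, 14 mm high, bystander. Origin: centre of its underside.
- timer: white kitchen timer, 62 x 62 x 22 mm, bystander. Origin: centre of its underside.
Things that resemble listed ones, but are neither listed nor needed, are in the scene too. What is shaped like the bottle but purple is not meant.

How it is judged (in metres and radians):
On the way, in this order (a step that is already met when the one before it is completed fails the run):
1. the bottle stands in the cup while the cup is still raised (horizontal distance between bottle and cup_seat below 0.008 m and z of bottle in the frame of cup_seat between -0.004 and 0.01 m and value of joint cup below 0.006 m).
2. the bottle is pressed down with the cup until the cup is fully down and latched (horizontal distance between bottle and cup_seat below 0.006 m and z of bottle in the frame of cup_seat below 0.004 m and angle between bottle's own z axis and vertical below 0.2 rad and value of joint cup above 0.0105 m), for 0.2 s.
3. the dial is turned to its third click (value of joint dial between 1.05 and 1.35 rad), for 0.2 s.
At the end, for the whole second after the job is handed in: the fingers hold the dial between 1.05 and 1.35 rad (third click at 1.2) against its return spring, while the bottle, untouched, stands upright (within 0.2 rad) in the cup (base within 6 mm of the seat's centre and 4 mm of its floor) and the cup is latched down (beyond 10.5 of 12 mm) (all of step 2 and all of step 3 and contact force between the fingers and mixer above 0.5 N and z of bottle in the frame of cup_seat above -0.004 m and contact force between each of the arm, the fingers and bottle below 0.1 N); the arm keeps its last pose, push and grip.
It fails at once if the syringe is knocked more than 30 mm away (distance of syringe from where it was at the start of the episode above 0.03 m).
It fails at once if the jar cap is knocked more than 30 mm away (distance of jar_cap from where it was at the start of the episode above 0.03 m).
It fails at once if the timer is knocked more than 30 mm away (distance of timer from where it was at the start of the episode above 0.03 m).
It also fails if it takes over 56 s, if anything falls off the work surface, if the arm or the gripper's body presses on something with over 40 N, if the wrist force passes 120 N, or if a joint passes its speed limit or range.

## Robot

A 6-joint arm with a two-finger parallel gripper is mounted at the origin on a cart in front of the work surface, level with it; the furniture and walls round the work are solid. World frame = base frame: x ahead of the robot, y to its left, z up, the work surface at z = 0. Lengths are in mm, angles in rad, forces in N, time in s.
With the tool pointing down it reaches from about 300 to 775 mm from the base axis. Payload 14.6 kg.
Tool frame: the origin (TCP) lies between the finger pads; the fingertips stand manip.tip_reach ahead of it and the grasp point (between the pads) lies 5 mm behind it (manip.tip_reach is the distance from the TCP to the fingertips, in mm); z points along the fingers, y is the line along which they close (so a half turn about z gives the same grasp; the last joint's range is limited). The gripper opens to 94 mm and grips with 3 to 60 N. Pads are 16 mm wide; open, the fingers measure 119 mm over their backs; the gripper's body (75 mm by 177 mm) begins 78 mm behind the grasp point.
Start: joints at [1.216, 0.3, 1.521, -0, 1.321, -0.067], TCP at [156.111, 527.369, 219.446] pointing down, gripper open.
Joint ranges: [-3.03, 3.03], [-0.79, 2.21], [0.23, 2.52], [-1.04, 4.18], [0, 3.07], [-2.55, 2.55]. Speed limits (rad/s): [2.22, 2.22, 2.57, 3.14, 3.14, 3.14].

## Interface

Orientations are given as [roll, pitch, yaw] about the fixed x, y, z axes, in that order (R = Rz(yaw) Ry(pitch) Rx(roll)).
In Python, from cell import manip gives the robot as it stands. The module is installed in compiled form; this text tells all that it offers.
- The arm moves only by the shell command python3 -m creep 'ROWS' [FORCE]. ROWS is JSON, a list of rows, each a list of 3 entries, a list of its own where there are three numbers: the opening, from -1 (shut) to 1 (fully open), then the shift along the tool's x, y, z in cm, then the turn about the tool's z in units of 5 degrees (1.0 is 5 degrees). In form: [[grip, [tx, ty, tz], roll], ...]. A call has 1 to 12 rows; each row is the pose to reach, as a shift and turn from the pose commanded when the call began, along the tool's axes at that moment; what a row does not reach only later rows make up. A row lasts 1/10 s, in which the tool goes at most 50 mm and 8.59 degrees, less where a joint would pass 70% of its speed; a pose out of reach is approached as far as the arm can. A call with a gripper value outside its range is refused whole. The fingers move at their own pace and stop on an object; FORCE is the grip in N (left out, the last holds). Time passes only in rows, so rows that repeat a pose let the fingers close. It gives the time, the measured TCP pose, the force, the opening and the grip force at its end, in the units of the state.
- manip.read_state(): the state, without advancing time (a new reading comes with each control period).
- manip.camera(name): name is "scene" or "top" or "wrist"; returns the picture (400x640x3 uint8, red, green, blue); there is no depth.
- manip.camera_params(name): a dict with "fovy" (degrees; the focal length in pixels is half the picture's height over the tangent of half this angle, whatever the lens; pixels are square), "cx", "cy" (the principal point, pixels), "origin" and "attitude" of the camera in the world. Camera axes: x right, y down, z forward; pixel columns grow to the right and rows downward; lengths in mm; the calibration is good to about 2 mm. A picture is of the moment at which its call begins: read the wrist's pose just before it. camera_params takes no time and is no camera call; for the wrist camera it gives the pose at the moment of the call.
- manip.sign_off(): hands the job in; it is judged then, once.
The state is a dict: "clock": time; "joints": joint angles; "qd": joint speeds; "effort": joint torques, N m; "eef_pos": TCP position; "eef_rot": TCP orientation; "wrist_force": force on the tool from outside, world axes, zero at the start; "moment": the same for the moment, N m; "finger_gap": finger opening in mm; "finger_force": force on a finger pad.
Only numpy, scipy, OpenCV 4.12 (cv2) and the standard library are available. Lean on these libraries where they do the work, as an engineer would, in place of code of your own. Each camera call takes 0.05 s, during which the arm holds its last target. There are 200 camera calls.

## Working session

There is one attempt and no reset: what is moved stays moved. The work goes in short steps, Python scripts to look and compute and a shell command to move; the robot and the scene stay as the last step left them, time stands still between calls to the robot, and variables do not carry over. Pictures are saved under pics/ and viewed, at most 10 in all, crops included, and the job is handed in when it is done.

```bash
mkdir -p pics; cat > h.py <<'E'
import numpy as np,cv2
from cell import manip
from scipy.spatial.transform import Rotation as R
def snap(n,f):
    p=manip.camera_params(n); im=manip.camera(n); cv2.imwrite('pics/'+f,im[:,:,::-1]); return p,im
E
python3 - <<'E'
from h import *
for n in('scene','top','wrist'):
    p,im=snap(n,n+'0.png'); print(n,p)
print(manip.tip_reach, manip.read_state())
a=cv2.imread('pics/scene0.png');b=cv2.imread('pics/top0.png')
E
```

```text
scene {'fovy': 56.36352983632833, 'cx': 317.47323534554755, 'cy': 199.85772274947328, 'origin': array([ 200.25778292, -535.08300126,  674.77768737]), 'attitude': array([-2.34159668,  0.01234817, -0.59987862])}
top {'fovy': 42.303567903283444, 'cx': 318.1552273846481, 'cy': 197.4447862277177, 'origin': array([ 376.38617754,  -28.60627401, 1424.00801709]), 'attitude': array([-3.04511727, -0.0067907 , -1.55437152])}
wrist {'fovy': 62.13231706853664, 'cx': 316.08500356354006, 'cy': 201.62736919525042, 'origin': array([ 93.42550355, 545.73533024, 383.12436748]), 'attitude': array([2.91174255e+00, 1.77942198e-03, 1.28333691e+00])}
14.0 {'clock': 0.15, 'joints': array([ 1.21640024e+00,  3.00325467e-01,  1.52138777e+00, -6.61455186e-05,
        1.32068300e+00, -6.65816479e-02]), 'qd': array([ 0.00180714, -0.00251087, -0.00142337, -0.00089955, -0.00112915,
       -0.00093238]), 'effort': array([ 1.10203549e-03, -5.31961656e+01, -3.52816951e+01,  7.08642416e-02,
        2.36512214e-02, -8.49090679e-05]), 'eef_pos': array([156.07310424, 527.2190501 , 219.04798952]), 'eef_rot': array([-3.14078658e+00,  1.04674723e-05,  2.85379462e+00]), 'wrist_force': array([-0.09169321, -0.29076562, -0.60063895]), 'moment': array([ 0.06556674, -0.04681094,  0.03459469]), 'finger_force': 0.0, 'finger_gap': 93.79890807000697}
```

View pics/top0.png

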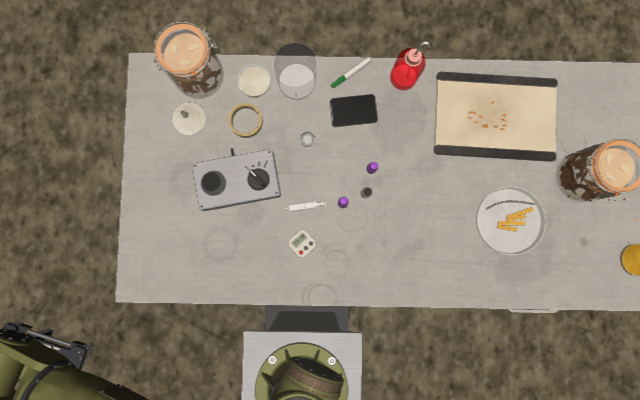

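View pics/scene0.png

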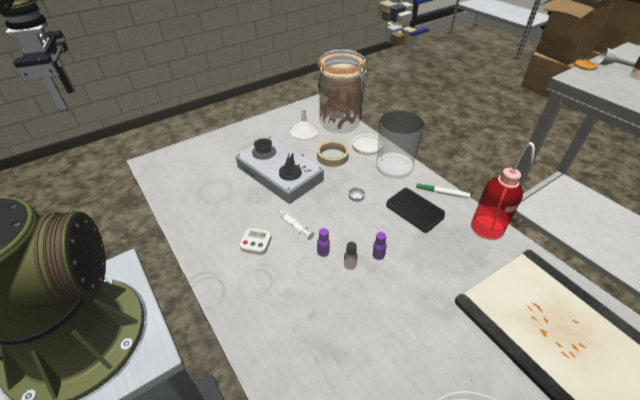

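Top view: mixer at about (237,180), with cup (213,182) and dial (258,180). Three bottle-shaped things: (344,202) and (373,167) are purple; (367,192) is dark brown with a black cap, so it fits "amber". In the scene view the candidate is at (350,255), between the purple ones at (323,242) and (380,245). I'll confirm it in an enlarged crop.

```bash
python3 - <<'E'
from h import *
a=cv2.imread('pics/scene0.png');b=cv2.imread('pics/top0.png')
A=cv2.resize(b[140:220,185:395],None,fx=3.8,fy=3.8,interpolation=cv2.INTER_CUBIC)
B=cv2.resize(a[135:275,230:405],None,fx=2,fy=2,interpolation=cv2.INTER_CUBIC)
B=cv2.copyMakeBorder(B,0,0,0,A.shape[1]-B.shape[1],cv2.BORDER_CONSTANT)
cv2.imwrite('pics/c1.png',np.vstack([A,B])[:600])
E
```

```text
(no output)
```

View pics/c1.png

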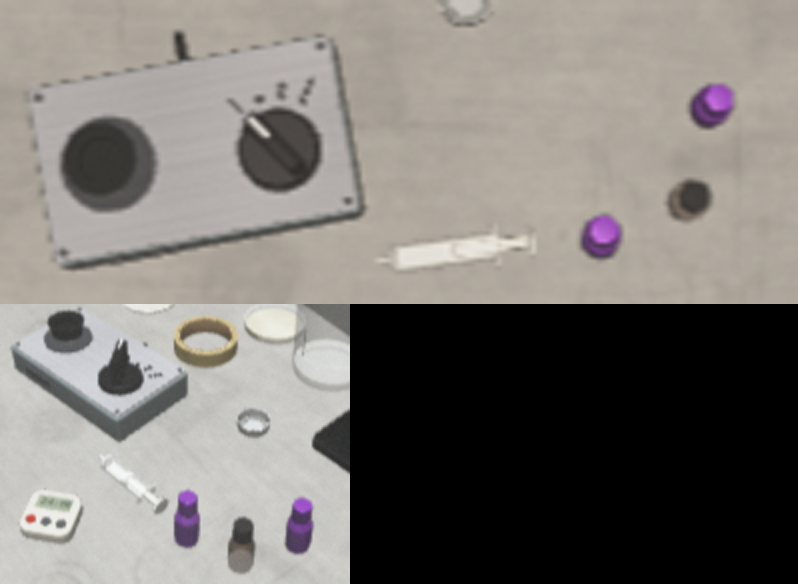

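The crop confirms it: the middle bottle (brown translucent body, black cap) is the bottle; the other two are purple throughout. Now measure from both views.

```bash
cat >> h.py <<'E'
def ray(p,uv):
    f=200/np.tan(np.radians(p['fovy'])/2)
    d=np.array([(uv[0]-p['cx'])/f,(uv[1]-p['cy'])/f,1.])
    return np.array(p['origin']),R.from_euler('xyz',p['attitude']).apply(d)
def plane(p,uv,z):
    o,d=ray(p,uv); return o+d*(z-o[2])/d[2]
def tri(*pu):
    A=np.zeros((3,3));b=np.zeros(3);L=[]
    for p,u in pu:
        o,d=ray(p,u);d/=np.linalg.norm(d);M=np.eye(3)-np.outer(d,d);A+=M;b+=M@o;L.append((o,M))
    x=np.linalg.solve(A,b); return x,[np.linalg.norm(M@(x-o)) for o,M in L]
def blobs(im,mask,roi,mn=8):
    x0,y0,x1,y1=roi; m=np.zeros(mask.shape,np.uint8); m[y0:y1,x0:x1]=mask[y0:y1,x0:x1]
    n,l,s,c=cv2.connectedComponentsWithStats(m)
    return [(s[i,4],c[i].round(1),s[i,:4]) for i in range(1,n) if s[i,4]>=mn]
E
python3 - <<'E'
from h import *
T=manip.camera_params('top');S=manip.camera_params('scene')
t=cv2.imread('pics/top0.png')[:,:,::-1];s=cv2.imread('pics/scene0.png')[:,:,::-1]
g=lambda im,k:(im.max(2)<k).astype(np.uint8)
for k in(75,90): 
  print('top',k,blobs(t,g(t,k),(355,180,380,202)),'\n   ',blobs(t,g(t,k),(190,150,285,212),20))
  print('sc',k,blobs(s,g(s,k),(338,236,364,275)),'\n   ',blobs(s,g(s,k),(235,130,325,198),20))
# deck outline in top
ct=blobs(t,g(t,75),(355,180,380,202))
for n,u in dict(tl=(193.5,164.5),tr=(271.5,150),br=(279,197),bl=(201.5,209)).items(): print(n,plane(T,u,50).round(0))
for n,u in dict(cuprim=(211.5,182),dialtop=(258.3,178.5),jar=(307.5,139)).items(): print(n,plane(T,u,80).round(0))
for z in (0,11): print('syr',plane(T,(289,208),z),plane(T,(325,204),z))
for n,u in dict(p1=(343.3,201.5),p2=(373.5,167),b=(367.3,192)).items(): print(n,plane(T,u,70).round(0))
E
```

```text
top 75 [(np.int32(43), array([367.1, 191.4]), array([364, 188,   7,   8], dtype=int32))] 
    [(np.int32(195), array([258.6, 179.3]), array([248, 169,  21,  21], dtype=int32)), (np.int32(293), array([210.9, 181.4]), array([202, 172,  19,  20], dtype=int32))]
sc 75 [(np.int32(78), array([351.1, 249.7]), array([347, 243,   9,  12], dtype=int32))] 
    [(np.int32(197), array([262.8, 145.7]), array([255, 139,  16,  15], dtype=int32)), (np.int32(314), array([289.8, 169.9]), array([280, 155,  21,  25], dtype=int32)), (np.int32(20), array([248.2, 171.3]), array([243, 167,  12,   9], dtype=int32))]
top 90 [(np.int32(49), array([367.1, 191.4]), array([364, 188,   7,   8], dtype=int32))] 
    [(np.int32(340), array([258.3, 179.2]), array([248, 169,  21,  21], dtype=int32)), (np.int32(435), array([212.9, 182.7]), array([201, 172,  24,  23], dtype=int32)), (np.int32(80), array([241.6, 202.8]), array([204, 196,  76,  15], dtype=int32))]
sc 90 [(np.int32(114), array([351.2, 249.6]), array([346, 243,  11,  16], dtype=int32))] 
    [(np.int32(218), array([262.8, 146. ]), array([254, 139,  18,  15], dtype=int32)), (np.int32(328), array([289.8, 169.9]), array([279, 154,  22,  26], dtype=int32)), (np.int32(144), array([256.1, 176.8]), array([239, 164,  38,  30], dtype=int32)), (np.int32(234), array([307.1, 186. ]), array([290, 173,  33,  25], dtype=int32))]
tl [593. 300.  50.]
tr [636.  92.  50.]
br [509.  69.  50.]
bl [473. 274.  50.]
cuprim [542. 244.  80.]
dialtop [554. 122.  80.]
jar [661.  -5.  80.]
syr [483.68667035  44.00110211   0.        ] [496.45772415 -55.23132834   0.        ]
syr [482.85780885  43.44023368  11.        ] [495.5302104  -55.02565843  11.        ]
p1 [ 498. -102.   70.]
p2 [ 591. -181.   70.]
b [ 524. -165.   70.]
```

```bash
python3 -m creep '[[0.1,[-4.5,-4.6,0],0],[0.1,[-9,-9.1,0],1],[0.1,[-13,-13.2,0],2],[0.1,[-17,-17.3,0],3],[0.1,[-21,-21.3,0],4],[0.1,[-25,-25.4,0],4.7],[0.1,[-29,-29.5,0],4.7],[0.1,[-33,-33.5,0],4.7],[0.1,[-37,-37.6,0],4.7],[0.1,[-41,-41.7,0],4.7],[0.1,[-44,-44.7,0],4.7],[0.1,[-46,-46.8,0],4.7]]' 20
cat >> h.py <<'E'
def togo(tgt,yaw=None):
    "shift (cm) and turn (5deg units) from measured pose to target in tool axes"
    s=manip.read_state(); r=R.from_euler('xyz',s['eef_rot']); d=r.inv().apply(np.array(tgt)-s['eef_pos'])/10
    t=None if yaw is None else -np.degrees((yaw-s['eef_rot'][2]+np.pi)%(2*np.pi)-np.pi)/5
    print('pos',s['eef_pos'].round(1),'rot',s['eef_rot'].round(3),'F',s['wrist_force'].round(1),'gap',round(s['finger_gap'],1),'fg',round(s['finger_force'],1),'| shift cm',d.round(2),'turn',t,'t',s['clock'])
E
python3 -c "
from h import *
togo((524,-165,219),2.443)"
```

```text
clock: 1.35
eef_pos: [438.6, -4.4, 219.5]
eef_rot: [3.141, 0.0, 2.443]
wrist_force: [1.2, 0.2, -0.2]
finger_gap: 51.5
finger_force: 0.0
pos [438.6  -4.4 219.5] rot [3.141 0.    2.443] F [ 1.2  0.2 -0.2] gap 51.5 fg 0.0 | shift cm [-16.87  -6.81   0.05] turn 0.003142242891018774 t 1.35
```

```bash
python3 -m creep '[[0.1,[-4,-1.7,0],0],[0.1,[-8,-3.4,0],0],[0.1,[-11,-5,0],0],[0.1,[-12.5,-6.8,0],0],[0.1,[-12.5,-6.8,0],0],[0.1,[-12.5,-6.8,0],0]]' && python3 -c "
from h import *
print(snap('wrist','w1.png')[0])"; python3 -m creep '[[0.1,[-3,0,0],0],[0.1,[-4.3,0,2],0],[0.1,[-4.3,0,4],0],[0.1,[-4.3,0,4],0],[0.1,[-4.3,0,4],0]]' && python3 - <<'E'
from h import *
print(snap('wrist','w2.png')[0]); togo((524,-165,179))
cv2.imwrite('pics/w12.png',cv2.resize(np.vstack([cv2.imread('pics/w1.png'),cv2.imread('pics/w2.png')]),(480,600)))
E
```

```text
clock: 1.95
eef_pos: [490.0, -134.5, 219.2]
eef_rot: [-3.142, -0.001, 2.443]
wrist_force: [0.1, -1.2, 0.4]
finger_gap: 51.4
finger_force: 0.0
{'fovy': 62.13231706853664, 'cx': 316.08500356354006, 'cy': 201.62736919525042, 'origin': array([440.02485384, -92.60618236, 383.3891344 ]), 'attitude': array([2.91208958e+00, 5.84789248e-04, 8.72323972e-01])}
clock: 2.5
eef_pos: [523.2, -161.4, 180.1]
eef_rot: [3.142, 0.0, 2.445]
wrist_force: [-0.3, -1.3, 1.1]
finger_gap: 51.3
finger_force: 0.0
{'fovy': 62.13231706853664, 'cx': 316.08500356354006, 'cy': 201.62736919525042, 'origin': array([ 473.06966485, -119.57998014,  344.28103615]), 'attitude': array([2.91138139e+00, 4.30714819e-04, 8.74261093e-01])}
pos [ 523.4 -161.7  180.7] rot [3.141e+00 1.000e-03 2.445e+00] F [-0.3 -0.7 -1.1] gap 51.5 fg 0.0 | shift cm [-0.26 -0.22  0.17] turn None t 2.55
```

View pics/w12.png

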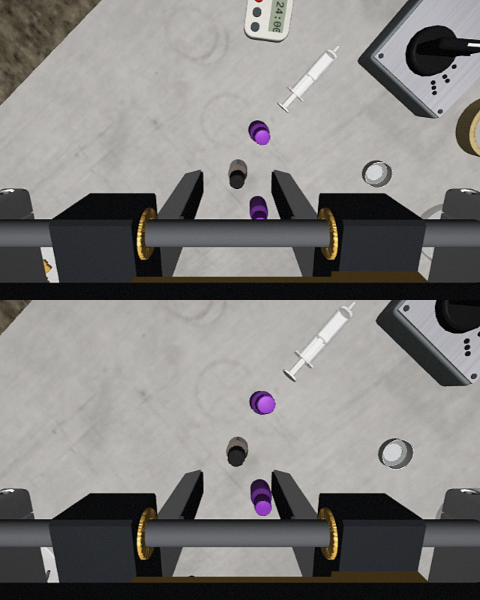

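Both wrist pictures (w1 above, w2 below; about 4/3 px per shown px) show the brown bottle between the fingers' lines, at (237,175) and (237,453). Purple ones are to its upper and lower right. Next: triangulate the cap.

```bash
python3 - <<'E'
from h import *
P1={'fovy': 62.13231706853664, 'cx': 316.085, 'cy': 201.627, 'origin':[440.025,-92.606,383.389],'attitude':[2.91209,.000585,.872324]}
P2={'fovy': 62.13231706853664, 'cx': 316.085, 'cy': 201.627, 'origin':[473.070,-119.580,344.281],'attitude':[2.91138,.00043,.87426]}
a=cv2.imread('pics/w1.png')[:,:,::-1];b=cv2.imread('pics/w2.png')[:,:,::-1]
for k in(60,75):
  for im,r in((a,(295,205,340,260)),(b,(290,175,345,235))): print(k,blobs(im,(im.max(2)<k).astype(np.uint8),r,20))
f=lambda im,r,k:max(blobs(im,(im.max(2)<k).astype(np.uint8),r,20),key=lambda q:q[0])[1]
u1=f(a,(295,205,340,260),60);u2=f(b,(290,175,345,235),60)
T=manip.camera_params('top');S=manip.camera_params('scene')
print(tri((P1,u1),(P2,u2))); print(tri((T,(367.1,191.4)),(P2,u2)),tri((T,(367.1,191.4)),(S,(351,248.5))))
for z in(62,65,72):print(z,plane(P1,u1,z),plane(P2,u2,z),plane(T,(367.1,191.4),z))
E
```

```text
60 [(np.int32(428), array([316.1, 238.4]), array([306, 226,  23,  26], dtype=int32))]
60 [(np.int32(534), array([315.1, 207.5]), array([303, 194,  27,  28], dtype=int32))]
75 [(np.int32(440), array([316.1, 238.4]), array([306, 226,  23,  26], dtype=int32))]
75 [(np.int32(551), array([315.2, 207.4]), array([303, 194,  27,  28], dtype=int32))]
(array([ 528.18431694, -166.92165703,   57.24774636]), [np.float64(0.046862078423276096), np.float64(0.046862078423275465)])
(array([ 525.40661327, -164.33719001,   72.19981489]), [np.float64(0.19512025576929626), np.float64(0.1951202557693404)]) (array([ 527.74749594, -166.05454655,   56.53305035]), [np.float64(0.5691223707957073), np.float64(0.5691223707957243)])
62 [ 526.92843755 -165.80261441   62.        ] [ 527.24314029 -166.17392538   62.        ] [ 526.65303204 -165.20716204   62.        ]
65 [ 526.11723893 -165.1193619    65.        ] [ 526.66740398 -165.67873875   65.        ] [ 526.32204972 -164.9062808    65.        ]
72 [ 524.22444216 -163.52510602   72.        ] [ 525.32401926 -164.52330329   72.        ] [ 525.54975766 -164.20422456   72.        ]
```

```bash
python3 -m creep '[[0.1,[-0.4,-0.1,4],0],[0.1,[-0.4,-0.1,8],0],[0.1,[-0.4,-0.1,11],0],[0.1,[-0.4,-0.1,13.5],0],[0.1,[-0.4,-0.1,15],0],[0.1,[-0.4,-0.1,15],0],[0.1,[-0.4,-0.1,15],0]]' 20; python3 -m creep '[[-0.6,[0,0,0],0],[-0.6,[0,0,0],0],[-0.6,[0,0,0],0],[-0.6,[0,0,0],0],[-0.6,[0,0,0],0],[-0.6,[0,0,0],0]]' 20; python3 -c "
from h import *
togo((526.3,-165.3,29),2.443)"
```

```text
clock: 3.25
eef_pos: [526.2, -165.8, 30.8]
eef_rot: [3.141, 0.002, 2.444]
wrist_force: [0.7, -0.3, 0.7]
finger_gap: 51.4
finger_force: 0.0
clock: 3.85
eef_pos: [525.9, -165.8, 30.0]
eef_rot: [3.141, 0.001, 2.444]
wrist_force: [-0.0, 0.1, 6.0]
finger_gap: 27.3
finger_force: 20.0
pos [ 525.9 -165.8   30. ] rot [3.141e+00 1.000e-03 2.444e+00] F [-0.   0.1  6. ] gap 27.3 fg 20.0 | shift cm [0.   0.06 0.1 ] turn 0.007245706430111219 t 3.85
```

```bash
python3 -m creep '[[-0.6,[0,0,-2],0],[-0.6,[0,0,-6],0],[-0.6,[0,0,-10],0],[-0.6,[0,0,-14],0],[-0.6,[2.2,4,-15],0],[-0.6,[4.4,8,-15],0],[-0.6,[6.6,12,-15],0],[-0.6,[8.8,16,-15],0],[-0.6,[11,20,-15],0],[-0.6,[13.2,24,-15],0],[-0.6,[15.4,28,-15],0],[-0.6,[16.7,31,-15],0]]' 20; python3 -m creep '[[-0.6,[0.9,1.4,0],0],[-0.6,[0.9,1.4,0],0],[-0.6,[0.9,1.4,0],0],[-0.6,[0.9,1.4,0],0]]';  python3 - <<'E'
from h import *
print(snap('wrist','w3.png')[0]);togo((542,244,180))
E
python3 -m creep '[[-0.6,[-2,-3,0],0],[-0.6,[-4,-5,0],0],[-0.6,[-4,-5,0],0],[-0.6,[-4,-5,0],0],[-0.6,[-4,-5,0],0]]';  python3 - <<'E'
from h import *
print(snap('wrist','w4.png')[0]);togo((542,244,180))
cv2.imwrite('pics/w34.png',cv2.resize(np.vstack([cv2.imread('pics/w3.png')[:300],cv2.imread('pics/w4.png')[:300]]),(640,600)))
E
```

```text
clock: 5.05
eef_pos: [596.5, 182.0, 179.1]
eef_rot: [-3.141, -0.0, 2.445]
wrist_force: [0.4, -1.6, -0.8]
finger_gap: 27.0
finger_force: 20.0
clock: 5.45
eef_pos: [598.9, 194.3, 179.5]
eef_rot: [-3.141, 0.0, 2.442]
wrist_force: [-0.4, 0.9, -0.9]
finger_gap: 26.8
finger_force: 20.0
{'fovy': 62.13231706853664, 'cx': 316.08500356354006, 'cy': 201.62736919525042, 'origin': array([548.90822445, 236.28735541, 343.68563769]), 'attitude': array([2.91136286e+00, 7.65873522e-04, 8.71793704e-01])}
pos [598.9 194.3 179.6] rot [-3.142  0.     2.442] F [-0.7 -0.2 -1. ] gap 27.1 fg 20.0 | shift cm [ 7.56  0.14 -0.04] turn None t 5.5
clock: 6.0
eef_pos: [597.4, 132.0, 179.6]
eef_rot: [3.141, 0.0, 2.444]
wrist_force: [-0.4, 0.1, -1.3]
finger_gap: 26.8
finger_force: 20.0
{'fovy': 62.13231706853664, 'cx': 316.08500356354006, 'cy': 201.62736919525042, 'origin': array([547.30494573, 173.87303253, 343.73407474]), 'attitude': array([2.91139592e+00, 2.77051905e-04, 8.73120819e-01])}
pos [597.4 132.2 179.5] rot [ 3.141 -0.     2.444] F [-0.5 -0.1 -1.2] gap 27.0 fg 20.0 | shift cm [11.42  5.01 -0.05] turn None t 6.05
```

View pics/w34.png

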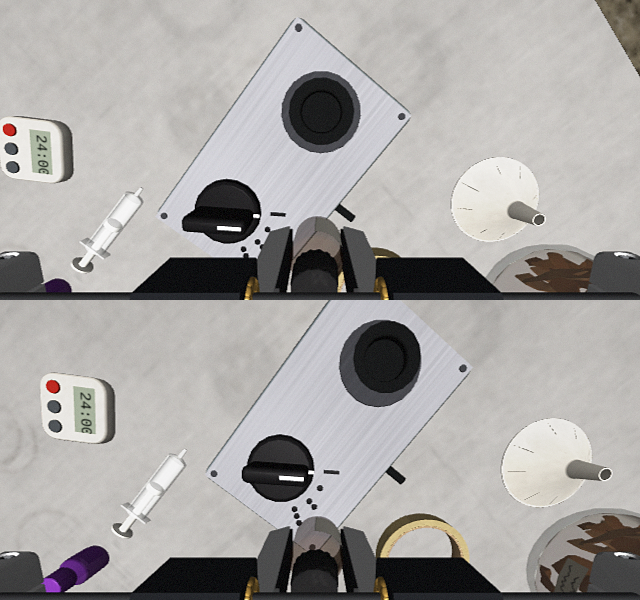

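w3 shows the cup at (321,112) and the dial at (226,212); w4 shows the cup at (385,60) and the dial at (280,168). The bottle is held straight. Fit circles and triangulate.

```bash
cat > cam34.py <<'E'
P3={'fovy': 62.13231706853664, 'cx': 316.085, 'cy': 201.627, 'origin':[548.908,236.287,343.686],'attitude':[2.911363,.000766,.871794]}
P4={'fovy': 62.13231706853664, 'cx': 316.085, 'cy': 201.627, 'origin':[547.305,173.873,343.734],'attitude':[2.911396,.000277,.873121]}
E
python3 - <<'E'
from h import *; from cam34 import *
a=cv2.imread('pics/w3.png');b=cv2.imread('pics/w4.png')
print(a[112,270:370,1]); print(b[60,330:435,1])
for k in(24,36,50,60,70):
  for nm,im,r in(('3',a,(270,60,375,165)),('4',b,(325,5,430,120))):
    m=np.zeros(im.shape[:2],np.uint8);m[r[1]:r[3],r[0]:r[2]]=(im.max(2)<k)[r[1]:r[3],r[0]:r[2]]
    cs,h=cv2.findContours(m,cv2.RETR_CCOMP,cv2.CHAIN_APPROX_NONE)
    for c in cs:
      if len(c)>40: e=cv2.fitEllipse(c); print(k,nm,len(c),np.round(e[0],1),np.round(e[1],1))
E
```

```text
[201 199 201 203 203 207 209 208 208 206 215 178  57  67  72  75  82  84
  64  18  29  35  27  28  31  26  25  28  27  26  12  17  31  29  28  20
  29  23  25  30  25  23  25  27  31  26  28  25  29  25  30  25  30  28
  25  29  28  27  27  22  22  25  31  25  24  27  31  25  26  34  17  10
  17  25  26  30  29  27  25  27  37  25  26  37  66  82  76  74  73  62
 146 214 205 206 201 207 211 210 208 205]
[199 190 195 196 193 197 200 202 207 167  46  63  70  68  71  73  79  74
  72  71  72  72  70  45  13  23  26  27  24  32  24  21  25  22  27  29
  22  28  25  31  29  24  27  26  24  27  29  19  26  31  25  29  30  24
  26  27  27  28  32  25  26  20  27  29  26  26  28  31  23  23  27  25
  29  13  10   5   7  19  22  26  23  15  24  30  23  27  31  29  24  21
  71 163 206 198 194 197 199 195 198 196 200 201 200 189 185]
24 3 130 [320.7 111.4] [41.6 43.6]
24 3 113 [320.8 111.9] [38.9 40.4]
24 4 215 [384.7  58.6] [41.7 47.4]
24 4 115 [391.4  52.6] [54.2 61.7]
36 3 185 [320.9 110.8] [62.8 65.9]
36 4 193 [386.5  56.7] [64.9 71.1]
50 3 185 [321.  110.8] [63.7 66.3]
50 4 196 [386.5  56.7] [65.6 71.3]
60 3 187 [321.  110.7] [64.2 66.7]
60 4 196 [386.4  56.8] [65.9 71.5]
70 3 190 [321.  110.8] [64.9 66.9]
70 4 49 [269.2 457.3] [205.5 732.6]
70 4 201 [386.3  56.8] [66.8 71.8]
```

```bash
python3 - <<'E'
from h import *; from cam34 import *
T=manip.camera_params('top')
print('rim',tri((P3,(321,110.8)),(P4,(386.5,56.7)))); print('floor',tri((P3,(320.7,111.5)),(P4,(384.7,58.6))))
for z,u,v in((80,(321,110.8),(386.5,56.7)),(66,(320.7,111.5),(384.7,58.6))): print(z,plane(P3,u,z).round(1),plane(P4,v,z).round(1),plane(T,(211.4,181.7),z))
# dial: skirt disc & white pointer line
for nm,im,r,P in(('3',cv2.imread('pics/w3.png'),(175,175,290,245),P3),('4',cv2.imread('pics/w4.png'),(238,130,345,205),P4)):
    # white line
    w=(im.min(2)>225).astype(np.uint8); print('white',nm,[(q[0],q[1],q[2],plane(P,q[1],100).round(1)) for q in blobs(im,w,r,20)])
    k=(im.max(2)<75).astype(np.uint8);m=np.zeros_like(k);m[r[1]:r[3],r[0]:r[2]]=k[r[1]:r[3],r[0]:r[2]]
    cs,_=cv2.findContours(m,cv2.RETR_EXTERNAL,cv2.CHAIN_APPROX_NONE);c=max(cs,key=len);c0=c[:,0]
    print(nm,len(c),c0.min(0),c0.max(0))
    # fit circle on rectified plane z=61, RANSAC
    pts=np.array([plane(P,q,61)[:2] for q in c0]);rng=np.random.default_rng(0);best=None
    for _ in range(800):
        i=rng.choice(len(pts),3,False);A=np.c_[2*pts[i],np.ones(3)]
        try:x=np.linalg.solve(A,(pts[i]**2).sum(1))
        except Exception:continue
        rr=np.sqrt(max(x[2]+x[:2]@x[:2],0))
        if 26<rr<34:
            n=(abs(np.hypot(*(pts-x[:2]).T)-rr)<.6).sum()
            if best is None or n>best[0]:best=(n,x[:2],rr)
    print('skirt',best)
E
```

```text
rim (array([543.68804762, 245.33101767,  78.15045649]), [np.float64(0.04281881227358728), np.float64(0.04281881227359806)])
floor (array([543.81851564, 245.00363022,  72.4212305 ]), [np.float64(0.05757554933165941), np.float64(0.05757554933176345)])
80 [543.8 245.3  80. ] [543.7 244.8  80. ] [543.19746327 244.34932365  80.        ]
66 [543.8 245.2  66. ] [543.7 246.7  66. ] [544.93507046 247.19259416  66.        ]
white 3 [(np.int32(87), array([228.4, 228.1]), array([217, 226,  24,   5], dtype=int32), array([565.2, 134.4, 100. ]))]
3 219 [182 179] [260 242]
skirt (np.int64(123), array([556.12494569, 128.44672333]), np.float64(28.445680809486856))
white 4 [(np.int32(91), array([291.1, 178. ]), array([279, 176,  25,   5], dtype=int32), array([565.3, 134.5, 100. ]))]
4 202 [242 135] [313 201]
skirt (np.int64(151), array([556.19132714, 126.25881206]), np.float64(28.170075350013725))
```

```bash
python3 -m creep '[[-0.6,[4,1.8,0],0],[-0.6,[8,3.6,0],0],[-0.6,[10.5,4.8,0],0],[-0.6,[11.4,5.2,0],0],[-0.6,[11.4,5.2,3],0],[-0.6,[11.4,5.2,5],0],[-0.6,[11.4,5.2,6],0],[-0.6,[11.4,5.2,6.2],0],[-0.6,[11.4,5.2,6.2],0],[-0.6,[11.4,5.2,6.2],0]]' 25; python3 - <<'E'
from h import *
print(snap('wrist','w5.png')[0]);snap('scene','s5.png');togo((543.8,245.2,96))
a=cv2.resize(cv2.imread('pics/w5.png')[100:300,180:460],None,fx=2,fy=2);b=cv2.resize(cv2.imread('pics/s5.png')[60:210,200:340],None,fx=4,fy=4)[:, :240*2]
b=b[:400];a=cv2.copyMakeBorder(a,0,0,0,0,cv2.BORDER_CONSTANT)
c=np.zeros((600,800,3),np.uint8);c[:400,:560]=a;d=cv2.resize(cv2.imread('pics/s5.png')[80:230,200:320],(240,300));c[300:600,560:800]=d;cv2.imwrite('pics/c5.png',c)
E
```

```text
clock: 7.05
eef_pos: [544.0, 244.8, 118.5]
eef_rot: [3.14, 0.001, 2.443]
wrist_force: [-0.3, 0.1, 0.3]
finger_gap: 26.8
finger_force: 25.0
{'fovy': 62.13231706853664, 'cx': 316.08500356354006, 'cy': 201.62736919525042, 'origin': array([493.75607772, 286.65347761, 282.66750023]), 'attitude': array([ 2.91060732e+00, -9.00607322e-04,  8.73008559e-01])}
pos [543.9 244.9 118.4] rot [3.140e+00 1.000e-03 2.444e+00] F [ 0.9  0.3 -0.4] gap 26.6 fg 25.0 | shift cm [0.03 0.02 2.24] turn None t 7.15
```

View pics/c5.png

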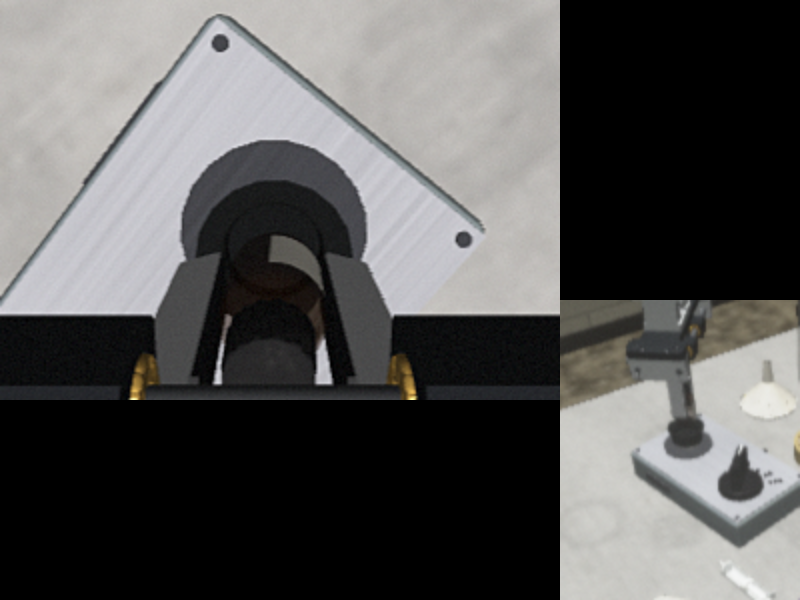

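The bottle hangs centred over the black cup (cup rim about (275,230) in the crop). Lower it.

```bash
python3 -m creep '[[-0.6,[0,0,0.4],0],[-0.6,[0,0,0.8],0],[-0.6,[0,0,1.2],0],[-0.6,[0,0,1.6],0],[-0.6,[0,0,2.0],0],[-0.6,[0,0,2.1],0],[-0.6,[0,0,2.2],0],[-0.6,[0,0,2.2],0],[-0.6,[0,0,2.2],0]]' 35
```

```text
clock: 8.05
eef_pos: [543.5, 244.7, 95.9]
eef_rot: [-3.142, 0.0, 2.444]
wrist_force: [-2.5, -1.7, 5.1]
finger_gap: 26.6
finger_force: 35.0
```

```bash
python3 -m creep '[[-0.6,[0,0,0.2],0],[-0.6,[0,0,0.4],0],[-0.6,[0,0,0.6],0],[-0.6,[0,0,0.8],0],[-0.6,[0,0,1.0],0],[-0.6,[0,0,1.2],0],[-0.6,[0,0,1.3],0],[-0.6,[0,0,1.4],0],[-0.6,[0,0,1.4],0],[-0.6,[0,0,1.4],0]]' 40
```

```text
clock: 9.05
eef_pos: [544.0, 244.8, 83.7]
eef_rot: [3.14, 0.001, 2.444]
wrist_force: [-8.7, -5.6, 23.7]
finger_gap: 26.3
finger_force: 40.0
```

```bash
python3 -m creep '[[-0.6,[0,0,-0.1],0],[-0.6,[0,0,-0.1],0],[-0.1,[0,0,-0.1],0],[0.1,[0,0,-0.1],0],[0.1,[0,0,-0.1],0],[0.1,[0,0,-0.1],0],[0.1,[0,0,-0.1],0],[0.1,[0,0,-2],0],[0.1,[0,0,-5],0],[0.1,[0,0,-9],0],[0.1,[0,0,-11],0],[0.1,[0,0,-11],0]]' 20
python3 - <<'E'
from h import *
snap('scene','s6.png');snap('wrist','w6.png');togo((556.4,125.8,194),0.81+np.pi);togo((556.4,125.8,194),0.81)
c=np.zeros((600,800,3),np.uint8);c[:300,:600]=cv2.resize(cv2.imread('pics/w6.png')[100:300,140:540],(600,300));c[300:,:240]=cv2.resize(cv2.imread('pics/s6.png')[80:230,200:320],(240,300));cv2.imwrite('pics/c6.png',c)
E
```

```text
clock: 10.25
eef_pos: [544.5, 245.2, 194.6]
eef_rot: [3.137, 0.003, 2.444]
wrist_force: [0.7, -1.0, -0.3]
finger_gap: 51.4
finger_force: 0.0
pos [543.3 244.7 190.8] rot [-3.141 -0.     2.444] F [-0.4  0.   0.2] gap 51.9 fg 0.0 | shift cm [-8.65 -8.27 -0.32] turn -17.279576536426344 t 10.35
pos [543.3 244.7 190.8] rot [-3.141 -0.     2.444] F [-0.4  0.   0.2] gap 51.9 fg 0.0 | shift cm [-8.65 -8.27 -0.32] turn 18.720423463573656 t 10.35
```

View pics/c6.png

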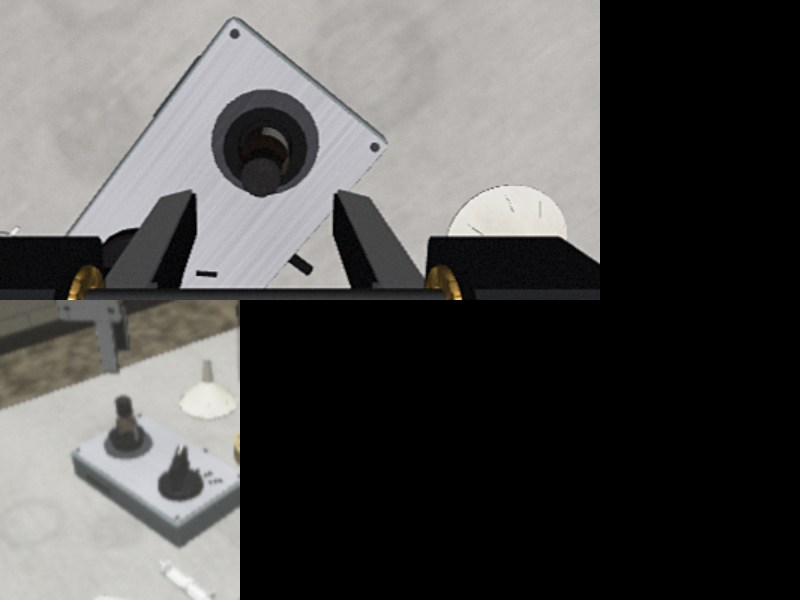

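The bottle stands upright in the lowered cup (cap at (262,175) in the crop), clear of the fingers. Now over the dial.

```bash
python3 -m creep '[[0.1,[-3,-2.9,0],-1.5],[0.1,[-6,-5.8,0],-3],[0.1,[-8,-7.7,0],-4.5],[0.1,[-8.65,-8.3,0],-6],[0.1,[-8.65,-8.3,0],-7.5],[0.1,[-8.65,-8.3,0],-9],[0.1,[-8.65,-8.3,0],-10.5],[0.1,[-8.65,-8.3,0],-12],[0.1,[-8.65,-8.3,0],-13.5],[0.1,[-8.65,-8.3,0],-15],[0.1,[-8.65,-8.3,0],-16.5],[0.1,[-8.65,-8.3,0],-17.3]]' 20
python3 -m creep '[[0.1,[0,0,0],0],[0.1,[0,0,0],0],[0.1,[0,0,0],0]]' 20
python3 - <<'E'
from h import *
p,im=snap('wrist','w7.png');print(p);p2,_=snap('top','t7.png');togo((556.4,125.8,86),0.805+np.pi)
c=np.zeros((600,800,3),np.uint8);c[:400,:640]=im[:,:,::-1];c[400:,:500]=cv2.resize(cv2.imread('pics/t7.png')[140:220,160:360],(500,200));cv2.imwrite('pics/c7.png',c)
E
```

```text
clock: 11.55
eef_pos: [555.8, 125.5, 189.5]
eef_rot: [3.14, -0.002, -2.325]
wrist_force: [0.5, 0.3, 0.3]
finger_gap: 51.6
finger_force: 0.0
clock: 11.85
eef_pos: [556.3, 125.6, 190.8]
eef_rot: [3.141, -0.001, -2.332]
wrist_force: [0.2, -0.0, -0.4]
finger_gap: 51.9
finger_force: 0.0
{'fovy': 62.13231706853664, 'cx': 316.08500356354006, 'cy': 201.62736919525042, 'origin': array([511.37174415,  77.98664577, 355.04900186]), 'attitude': array([2.91337035e+00, 1.98067072e-04, 2.38110489e+00])}
pos [556.4 125.6 191.2] rot [ 3.141 -0.    -2.331] F [-0.4  0.1  0.2] gap 51.7 fg 0.0 | shift cm [-2.000e-02  1.000e-02  1.052e+01] turn 0.06497463419493964 t 11.95
```

View pics/c7.png

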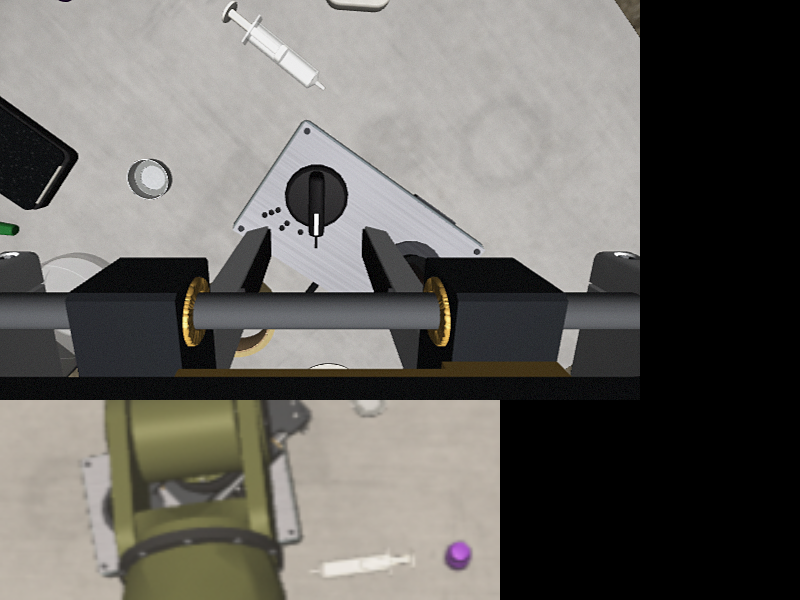

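The bar is in line with the tool axis at column 316 (x 309–324), pointer towards the gripper. Descend and grip.

```bash
python3 -m creep '[[0.1,[0,0,4],0],[0.1,[0,0,7],0],[0.1,[0,0,9],0],[0.1,[0,0,10.4],0],[0.1,[0,0,10.4],0],[-0.4,[0,0,10.4],0],[-0.9,[0,0,10.4],0],[-0.9,[0,0,10.4],0],[-0.9,[0,0,10.4],0],[-0.9,[0,0,10.4],0],[-0.9,[0,0,10.4],0]]' 45
python3 -c "
from h import *
togo((556.4,125.8,86),0.805+np.pi)"
```

```text
clock: 13.05
eef_pos: [556.5, 125.7, 87.8]
eef_rot: [3.142, 0.0, -2.33]
wrist_force: [-1.6, 0.8, 3.7]
finger_gap: 12.6
finger_force: 45.0
pos [556.5 125.7  87.8] rot [ 3.142  0.    -2.33 ] F [-1.6  0.8  3.7] gap 12.6 fg 45.0 | shift cm [-0.    0.01  0.18] turn 0.0746368273626421 t 13.05
```

Gripped the 13 mm bar. Turn to 1.2 rad (13.75 units).

```bash
python3 -m creep '[[-0.9,[0,0,0],1.2],[-0.9,[0,0,0],2.4],[-0.9,[0,0,0],3.6],[-0.9,[0,0,0],4.8],[-0.9,[0,0,0],6],[-0.9,[0,0,0],7.2],[-0.9,[0,0,0],8.4],[-0.9,[0,0,0],9.6],[-0.9,[0,0,0],10.8],[-0.9,[0,0,0],12],[-0.9,[0,0,0],13],[-0.9,[0,0,0],13.8]]' 45
python3 -m creep '[[-0.9,[0,0,0],0],[-0.9,[0,0,0],0],[-0.9,[0,0,0],0],[-0.9,[0,0,0],0]]' 45
python3 - <<'E'
from h import *
p,im=snap('wrist','w8.png');print(p);snap('scene','s8.png');snap('top','t8.png');togo((556.4,125.8,86),0.805+np.pi-1.2);print(manip.read_state()['moment'])
c=np.zeros((600,800,3),np.uint8);c[:300,:480]=cv2.resize(im[:,:,::-1],(480,300))
c[300:,:480]=cv2.resize(cv2.imread('pics/s8.png')[105:205,210:370],(480,300));c[:300,480:]=cv2.resize(cv2.imread('pics/t8.png')[140:220,190:275],(320,300));cv2.imwrite('pics/c8.png',c)
E
```

```text
clock: 14.25
eef_pos: [556.6, 125.2, 87.7]
eef_rot: [-3.141, 0.001, 2.746]
wrist_force: [-0.7, -3.8, 2.5]
finger_gap: 12.3
finger_force: 45.0
clock: 14.65
eef_pos: [556.6, 125.3, 87.7]
eef_rot: [-3.141, 0.001, 2.751]
wrist_force: [-2.2, -5.1, 5.4]
finger_gap: 12.9
finger_force: 45.0
{'fovy': 62.13231706853664, 'cx': 316.08500356354006, 'cy': 201.62736919525042, 'origin': array([496.0805132 , 150.15446005, 251.85145111]), 'attitude': array([2.91109154e+00, 1.04186633e-03, 1.18023033e+00])}
pos [556.5 125.3  87.7] rot [-3.141  0.     2.751] F [-1.6 -5.   5.9] gap 12.4 fg 45.0 | shift cm [0.03 0.04 0.17] turn 0.047206955229638345 t 14.8
[-1.05959736  0.30442894  0.18087529]
```

View pics/c8.png

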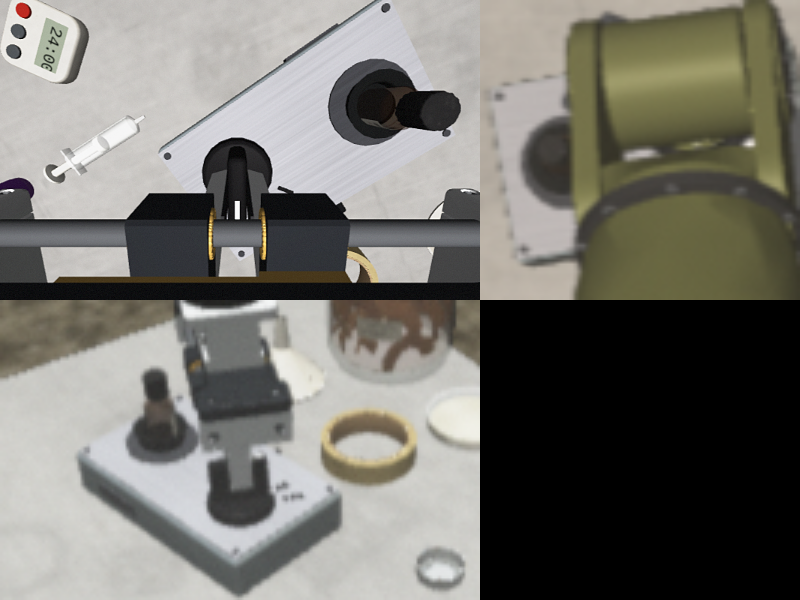

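Bottle upright in the lowered cup, gripper holding the dial with the white pointer line still along the tool axis at column 237 (crop), and a moment of 0.18 N m felt. One numeric check of the angle and of the bottle's height before handing in.

```bash
python3 - <<'E'
from h import *
p=manip.camera_params('wrist');im=cv2.imread('pics/w8.png')
m=(im.min(2)>215).astype(np.uint8);m[:,:300]=0;m[:,332:]=0;m[:255]=0;m[300:]=0
ys,xs=np.nonzero(m);print(len(ys))
q=[plane(p,(xs[ys==y].mean(),y),100)[:2] for y in np.unique(ys) if (ys==y).sum()>2]
d=cv2.fitLine(np.float32(q),cv2.DIST_HUBER,0,.01,.01).ravel()[:2];a=np.arctan(d[1]/d[0]);print('bar yaw',a,'dial',.805-a)
# bottle cap: near top disc in wrist + scene
s=cv2.imread('pics/s8.png');S=manip.camera_params('scene')
print(blobs(im,(im.max(2)<60).astype(np.uint8),(525,100,620,180),50));print(blobs(s,(s.max(2)<75).astype(np.uint8),(253,123,270,140),8))
for z in(126,138):
  for x in((543.8,245.2,z),):
    for P in(p,S):
      f=200/np.tan(np.radians(P['fovy'])/2);c=R.from_euler('xyz',P['attitude']).inv().apply(np.array(x)-P['origin']);print(z,c[:2]/c[2]*f+[P['cx'],P['cy']])
E
```

```text
145
bar yaw -0.39099306 dial 1.1959931
[(np.int32(4663), array([564. , 142.5]), array([525, 100,  89,  80], dtype=int32))]
[(np.int32(59), array([261.5, 133.6]), array([258, 129,   8,  10], dtype=int32))]
126 [599.85319615 145.51402428]
126 [260.55813107 128.28993302]
138 [629.2721408  147.77634861]
138 [260.01419998 124.38658974]
```

```bash
python3 - <<'E'
from h import *
S=manip.camera_params('scene')
def pr(P,x):
    f=200/np.tan(np.radians(P['fovy'])/2);c=R.from_euler('xyz',P['attitude']).inv().apply(np.array(x)-P['origin']);return c[:2]/c[2]*f+[P['cx'],P['cy']]
print('table ref pred',pr(S,(526.3,-165.3,72)),'obs top row 243, col 351')
c=np.zeros((600,800,3),np.uint8);c[:,:500]=cv2.resize(cv2.imread('pics/w8.png')[60:210,430:630][:, :],(800,600))[:, 300:]
s=cv2.resize(cv2.imread('pics/s8.png')[115:175,240:280],(280,420),interpolation=cv2.INTER_CUBIC);c[:420,510:790]=s
c=cv2.convertScaleAbs(c,alpha=1.8,beta=20);cv2.imwrite('pics/c9.png',c)
E
```

```text
table ref pred [350.3230032  243.92465665] obs top row 243, col 351
```

View pics/c9.png

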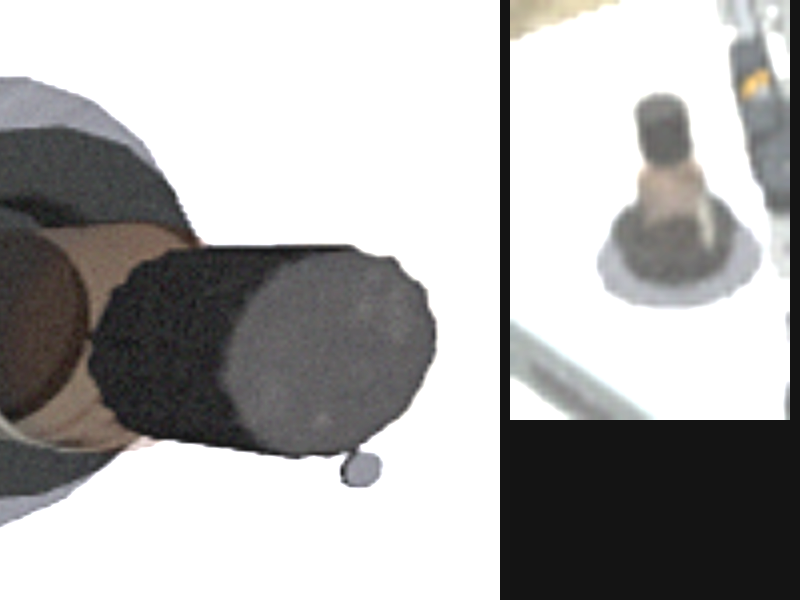

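The enlarged crop shows the cap's top disc centred at wrist pixel (587,147.5) and scene pixel (261.9,129.3); bottle upright-looking. Check by triangulation.

```bash
python3 - <<'E'
from h import *
p=manip.camera_params('wrist');S=manip.camera_params('scene')
print(tri((p,(587,147.5)),(S,(261.9,129.3))));
for z in(120,126):print(plane(p,(587,147.5),z),plane(S,(261.9,129.3),z))
# cup rim outline in wrist: outer black edge lowest/top points at rim z 68 vs 80
im=cv2.imread('pics/w8.png')
f=200/np.tan(np.radians(p['fovy'])/2)
for z in(68,80):
    t=np.linspace(0,2*np.pi,73);X=np.c_[543.8+26*np.cos(t),245.2+26*np.sin(t),0*t+z]
    c=R.from_euler('xyz',p['attitude']).inv().apply(X-p['origin']);u=c[:,:2]/c[:,2:]*f+[p['cx'],p['cy']];print(z,u.min(0),u.max(0))
m=(im.max(2)<60).astype(np.uint8);print(blobs(im,m,(430,70,640,200),300))
E
```

```text
(array([544.37742195, 241.48939896, 124.34469979]), [np.float64(1.0955017312601838), np.float64(1.0955017312601427)])
[544.92540057 244.91501966 120.        ] [548.19098012 247.38747523 120.        ]
[542.70269168 240.6028966  126.        ] [544.42803285 238.92494517 126.        ]
68 [463.27242871  88.52297347] [559.72610332 185.69283537]
80 [473.37470791  86.00156921] [576.64374771 189.83130404]
[(np.int32(9332), array([530.5, 139.9]), array([460,  91, 154,  94], dtype=int32))]
```

```bash
python3 -c "
from cell import manip
print(manip.sign_off())"
```

```text
the job is handed in; nothing more can be done
None
```

I handed the job in while the gripper still held the dial at about 1.20 rad (third click); the bottle stood untouched in the latched cup, leaning slightly but well within the limit, and no verdict came back.

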